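# Lock the telescopic leg of a grow-light stand at its tape mark

### The arm

A 7-joint arm with a two-finger parallel gripper is mounted at the origin on the work surface. World frame = base frame: x ahead of the robot, y to its left, z up, the work surface at z = 0. Lengths are in m, angles in rad, forces in N, time in s.
With the tool pointing down it reaches from about 0.425 to 0.925 m from the base axis. Payload 6.8 kg.
Tool frame: the origin (TCP) lies midway between the tips of the shut fingers; the grasp point (between the pads) lies 19 mm behind it (r.grip_point_offset is the z of the grasp point in the tool frame, in m); z points along the fingers, y is the line along which they close (so a half turn about z gives the same grasp; the last joint's range is limited). The gripper opens to 88 mm and grips with 3 to 60 N. Pads are 20 mm wide; open, the fingers measure 115 mm over their backs; the gripper's body (75 mm by 178 mm) begins 61 mm behind the grasp point.
Start: joints at [-1.268, 0.477, 0.022, 1.555, -0.011, 1.109, -0.083], TCP at [0.27, 0.619, 0.223] pointing down, gripper open.
Joint ranges: [-2.96, 2.96], [-0.34, 2.1], [-1.41, 1.46], [0.24, 2.44], [-1.37, 4.51], [0.17, 1.92], [-2.96, 2.96]. Speed limits (rad/s): [2.39, 2.39, 3.14, 3.14, 3.14, 3.14, 3.14].

### API

Orientations are given as a unit quaternion [x, y, z, w].
In Python, from cell import r, read_camera gives the robot as it stands. The module is installed in compiled form; this text tells all that it offers.
- The arm moves only by the tool move_arm, never from a script. Its argument "plan" is text: rows parted by semicolons, each of 7 numbers parted by spaces: the shift along the tool's x, y, z in mm, then the turn, a rotation vector about the tool's x, y, z in rad, then the opening, from 0 (shut) to 1 (fully open). A call has exactly 5 rows; each row is the pose to reach, as a shift and turn from the pose commanded when the call began, along the tool's axes at that moment; what a row does not reach only later rows make up. A row lasts 1/12 s, in which the tool goes at most 41.7 mm and 7.16 degrees, less where a joint would pass 70% of its speed; a pose out of reach is approached as far as the arm can. A call with a gripper value outside its range is refused whole. The fingers move at their own pace and stop on an object; "newtons" is the grip in N (left out, the last holds). Time passes only in rows, so rows that repeat a pose let the fingers close, or fill a call up. It gives the time, the measured TCP pose, the force, the opening and the grip force at its end, in the units of the state.
- r.observe(): the state, without advancing time (a new reading comes with each control period).
- read_camera(name): name is "side" or "top" or "wrist"; returns a dict with "pixels" (400x640x3 uint8, red, green, blue), "fov_y" (degrees; the focal length in pixels is half the picture's height over the tangent of half this angle, whatever the lens; pixels are square), "cx", "cy" (the principal point, pixels), "k1" (the pictures are not rectified: a ray, as slopes to the right and down, at radius r is drawn at 1 + k1 r^2 times it, then the intrinsics apply), "extrinsics" (4x4, takes a point from camera to world coordinates); the wrist camera has in their place "tool_from_camera" (4x4, takes a point from camera to tool coordinates, whose origin is the TCP and whose axes are the flange's). Camera axes: x right, y up, looking along -z (the intrinsics and any distortion apply to the point x, -y, -z); pixel columns grow to the right and rows downward; lengths in m; the calibration is good to about 2 mm. A picture is of the moment at which its call begins: read the wrist's pose just before it. There is no depth.
- r.job_done(): hands the job in; it is judged then, once.
The state is a dict: "clock": time; "qpos": joint angles; "joint_vel": joint speeds; "joint_torque": joint torques, N m; "tool_pos": TCP position; "ee_rot": TCP orientation; "contact_force": force on the tool from outside, world axes, zero at the start; "torque": the same for the moment, N m; "grip_width": opening from 0.0 (shut) to 1.0 (fully open); "grip_force": force on a finger pad.
Only numpy, scipy, OpenCV 4.12 (cv2) and the standard library are available. Lean on these libraries where they do the work, as an engineer would, in place of code of your own. Each camera call takes 0.05 s, during which the arm holds its last target. There are 200 camera calls.

### The job

Push the sprung telescopic leg of the grow-light stand in by its crossbar until the front edge of its collar lies on the black tape band round the inner tube, and only then slide the cam lever fully closed, holding the leg at the band all the while. Finish still holding the leg there by the crossbar with the lever closed: do not let go. Leave the flowerpot, the seed tin and the hand tool where they are.

Things in the scene. Friction and masses are not known exactly. Their poses are not given: they have to be found in the camera images.
- stand: Star base of a grow-light stand, fixed on the bench: black round hub (84 mm wide, pole socket to 142 mm high) and two fixed legs. Origin on the bench under the telescopic leg; z up, y along that leg from the hub (at y = -200 mm) outwards; yaw varies. A steel inner tube (20 mm thick, axis 60 mm up) runs from the hub along +y into the sliding leg.
- band: Black tape band, the length mark, 8 mm wide, round the steel inner tube between hub and collar. Origin at its centre on the tube's axis, 60 mm above the bench; its y is the stand's y. At the start it lies 50 to 100 mm hubwards (-y) of the collar's front edge. It is fixed and does not stop the leg.
- collar_edge (a point): Centre of the front face (towards the hub) of the black collar (44 mm across, 36 long, 36 high, with a lug to 35 mm on its +x side) at the hub end of the sliding leg, on the tube's axis, 60 mm above the bench. The leg, an aluminium tube 28 mm thick with a rubber foot, reaches 262 mm behind (+y of) this point. This edge must come to lie on the band.
- crossbar (a point): Crossbar of the sliding leg: level steel rod 14 mm thick. Origin on its axis at the leg's middle, 66 mm behind (+y of) the collar's front edge, 72 mm above the bench. x along the rod, away from the robot; y is the stand's y. Rod is free at x = 20 to 125 mm and -60 to -20 mm, and below. The open lever lies over the +x half out to x = 75 mm at most; from 80 mm on the rod is free from above.
- leg (a joint): How far the sliding leg is pushed in towards the hub (stand's -y), m: 0 fully out (start), 0.13 at most. A spring presses it out: 3.5 N at 0 plus 35 N per m. The lever does not hold it against the spring: let go, it slides back out at once.
- lever (a joint): Angle of the cam lever about its upright pivot, rad: 0 closed (along the leg, pointing to +y), grows as its tip swings to the crossbar's +x side; starts at 0.42 to 0.6, at most 0.7. It stays where left; moving it takes about 3 N. It passes over the crossbar: fingers straddling the bar from above push it closed with their sides as they slide along the bar towards the leg.
- lever_pivot (a point): Axis of the cam lever on the collar's top, 26 mm behind (+y of) the collar's front edge (40 mm hubwards of the crossbar's axis), 24 mm to the +x side of the leg's middle, 88 mm above the bench (half-way up the lever).
- lever_tip (a point): Tip of the cam lever, a flat aluminium bar 10 mm wide and 10 mm high (underside 83 mm, top 93 mm above the bench), 82 mm from its pivot, half-way up.
- pot: Bystander: terracotta flowerpot, 86 mm wide, 78 mm high; origin at the centre of its underside.
- seed_tin: Bystander: closed seed tin 104 x 74 x 67 mm; origin at the centre of its underside.
- trowel: Bystander: flat hand tool lying on the bench, about 250 mm long along its x; origin near the middle of its underside.

How it is judged:
On the way, in this order (a step that is already met when the one before it is completed fails the run):
1. the leg is held by the crossbar with the collar's front edge on the tape band, the lever still open (y of collar_edge in the frame of band between -0.007 and 0.007 m and contact force between the fingers and leg_c5 above 1 N and velocity of joint leg between -0.02 and 0.02 m/s and value of joint lever above 0.33 rad), for 0.2 s.
2. the cam lever is closed while the leg is held at the band (y of collar_edge in the frame of band between -0.007 and 0.007 m and contact force between the fingers and leg_c5 above 1 N and value of joint lever below 0.08 rad), for 0.2 s.
At the end, for the whole second after the job is handed in: The collar's front edge lies within 7 mm of the middle of the tape band, the cam lever is within 0.08 rad of closed, the leg is still, and the fingers hold it by the crossbar with more than 1 N (all of step 2 and velocity of joint leg between -0.02 and 0.02 m/s); the arm keeps its last pose, push and grip.
It fails at once if the lever was being closed (under 0.27 rad) while the collar's front edge was more than 12 mm from the middle of the band (value of joint lever below 0.27 rad and not (y of collar_edge in the frame of band between -0.012 and 0.012 m)).
It fails at once if the flowerpot was moved more than 30 mm (distance of pot from where it was at the start of the episode above 0.03 m).
It fails at once if the seed tin was moved more than 30 mm (distance of seed_tin from where it was at the start of the episode above 0.03 m).
It fails at once if the hand tool was moved more than 30 mm (distance of trowel from where it was at the start of the episode above 0.03 m).
It also fails if it takes over 42 s, if anything falls off the work surface, if the arm or the gripper's body presses on something with over 40 N, if the wrist force passes 120 N, or if a joint passes its speed limit or range.

## Working session

There is one attempt and no reset: what is moved stays moved. The work goes in short steps, Python scripts to look and compute and a tool call to move; the robot and the scene stay as the last step left them, time stands still between calls to the robot, and variables do not carry over. Pictures are saved under pics/ and viewed, at most 10 in all, crops included, and the job is handed in when it is done.

Besides the shell and the picture viewer there is one more tool, called by a JSON object that holds its "api" and its "payload", one argument or row to a line. move_arm: Moves the arm, as the interface text tells. Its arguments: {"type":"object","properties":{"plan":{"type":"string"},"newtons":{"type":"number"}},"required":["plan"]}

```bash
mkdir -p pics; cat > h.py <<'E'
import numpy as np, cv2
from scipy.spatial.transform import Rotation as R
from cell import r, read_camera
def cam(name):
    s=r.observe(); c=read_camera(name)
    if name=='wrist':
        T=np.eye(4);T[:3,:3]=R.from_quat(s['ee_rot']).as_matrix();T[:3,3]=s['tool_pos']
        c['extrinsics']=T@np.array(c['tool_from_camera'])
    c['extrinsics']=np.array(c['extrinsics']); return c
def K(c):
    f=200/np.tan(np.radians(c['fov_y'])/2)
    return np.array([[f,0,c['cx']],[0,f,c['cy']],[0,0,1.]]),np.array([c['k1'],0,0,0.])
def ray(c,uv):
    k,d=K(c); p=cv2.undistortPoints(np.array([[uv]],float),k,d)[0,0]
    E=c['extrinsics']; return E[:3,3],E[:3,:3]@np.array([p[0],-p[1],-1])
def onz(c,uv,z):
    o,d=ray(c,uv); return o+d*(z-o[2])/d[2]
def proj(c,P):
    k,d=K(c);E=c['extrinsics'];q=(np.atleast_2d(P)-E[:3,3])@E[:3,:3]
    q=q*[1,-1,-1]
    return cv2.projectPoints(q,np.zeros(3),np.zeros(3),k,d)[0][:,0]
def save(c,n): cv2.imwrite('pics/'+n,c['pixels'][:,:,::-1])
E
python3 - <<'E'
from h import *
for n in ['top','side']:
    c=cam(n); save(c,n+'0.png'); print(n,c['fov_y'],c['k1'],c['extrinsics'].round(3).tolist())
s=r.observe(); print(s['clock'],s['ee_rot'],s['contact_force'],s['grip_width'],r.grip_point_offset)
E
```

```text
top 52.39179273844469 -0.05826519529435327 [[0.025, 0.998, -0.049, 0.53], [-1.0, 0.026, 0.001, 0.147], [0.003, 0.049, 0.999, 0.991], [0.0, 0.0, 0.0, 1.0]]
side 55.27656657659916 -0.003954303468166264 [[0.782, 0.399, -0.479, 0.197], [-0.623, 0.511, -0.592, -0.31], [0.008, 0.761, 0.649, 0.623], [0.0, 0.0, 0.0, 1.0]]
0.1 [ 2.03948796e-01  9.78981233e-01 -7.90953333e-04 -9.22711501e-05] [-0.35040045 -0.23547824 -0.26702949] 1.0015407684220692 -0.0187
```

View pics/top0.png

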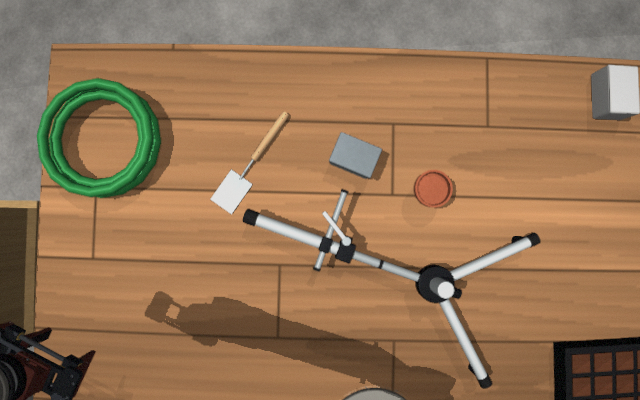

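View pics/side0.png

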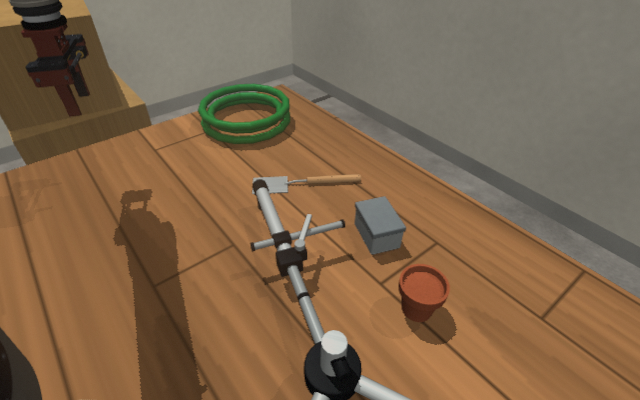

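The top view shows the hub at (437,285), foot (250,216), crossbar from (317,268) to (344,191), collar about (345,249), band about (380,264), and the lever from (347,243) to (324,213). The side view agrees. I'll take a closer crop to measure.

```bash
python3 - <<'E'
from h import *
c=cam('top'); im=c['pixels'][180:300,300:460,::-1]
cv2.imwrite('pics/crop1.png',cv2.resize(im,None,fx=5,fy=5,interpolation=cv2.INTER_CUBIC))
E
```

```text
(no output)
```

View pics/crop1.png

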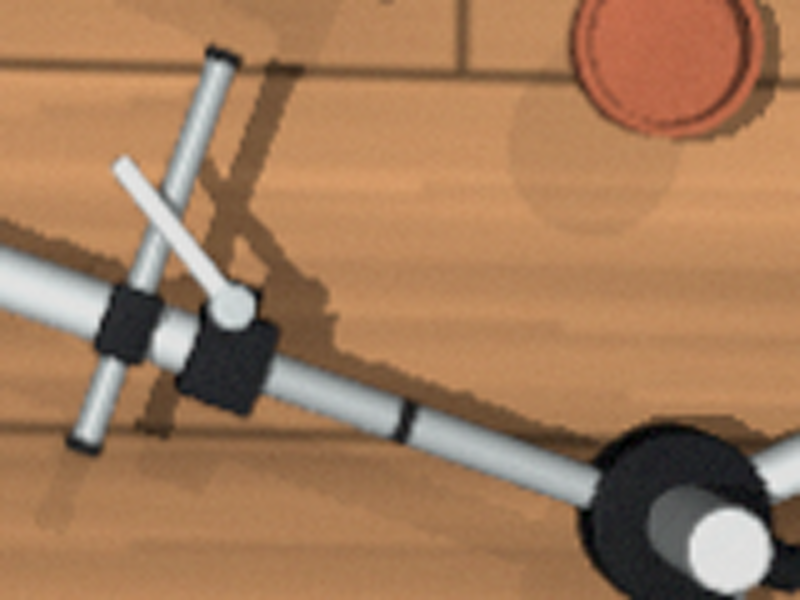

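The crop shows rod ends at (222,55) and (85,442), the band at (404,422), the collar's front top edge from (279,325) to (248,414), the lever pivot at (235,306) and the lever tip at (122,164), all in crop pixels.

```bash
python3 - <<'E'
from h import *
c=cam('top'); f=lambda u,v,z: onz(c,(300+(u+.5)/5-.5,180+(v+.5)/5-.5),z)
rf,rn=f(222,52,.072),f(84,444,.072); band=f(404,421,.067)
edge=(f(279,325,.078)+f(248,414,.078))/2
piv,tip=f(235,306,.093),f(122,164,.093)
X=(rf-rn)[:2];L=np.linalg.norm(X);X/=L; Y=np.array([-X[1],X[0]]) 
cb=rf[:2]-.13*X
# leg axis: collar edge-> bar crossing; compare directions
print('rod',rf,rn,L,'yaw',np.degrees(np.arctan2(X[1],X[0])))
for n,p in dict(edge=edge,band=band,piv=piv,tip=tip,rf=rf,rn=rn).items():
    print(n,p.round(4),'rel rod-far, X,Y mm',((p[:2]-rf[:2])@X*1e3).round(1),((p[:2]-rf[:2])@Y*1e3).round(1))
tb=f(130,325,.08);ft=onz(c,(250,216.5),.06);hub=f(665,515,.1)
print(np.degrees(np.arctan2(*(ft-band)[[1,0]])),ft,hub)
s=r.observe();print(s['tool_pos'],R.from_quat(s['ee_rot']).as_matrix().round(3).tolist())
print(K(cam('wrist'))[0],cam('wrist')['tool_from_camera'])
E
```

```text
rod [0.58705658 0.08960649 0.072     ] [0.40896241 0.1475703  0.072     ] 0.1872894485605272 yaw -18.028369421958963
edge [0.4449 0.0681 0.078 ] rel rod-far, X,Y mm -128.5 -64.4
band [0.4221 0.0029 0.067 ] rel rod-far, X,Y mm -130.0 -133.5
piv [0.4738 0.0826 0.093 ] rel rod-far, X,Y mm -105.5 -41.7
tip [0.5351 0.1339 0.093 ] rel rod-far, X,Y mm -63.1 26.1
rf [0.5871 0.0896 0.072 ] rel rod-far, X,Y mm 0.0 0.0
rn [0.409  0.1476 0.072 ] rel rod-far, X,Y mm -187.3 -0.0
71.65270993870232 [0.5215125  0.30267311 0.06      ] [ 0.38732203 -0.10756852  0.1       ]
[0.26941054 0.61851737 0.22204743] [[-0.917, 0.399, -0.0], [0.399, 0.917, -0.001], [-0.0, -0.001, -1.0]]
[[342.08625973   0.         319.97593982]
 [  0.         342.08625973 194.16142259]
 [  0.           0.           1.        ]] [[-2.78561005e-04  9.65782299e-01  2.59353954e-01  7.02569736e-02]
 [ 9.99999615e-01  5.32118215e-05  8.75906685e-04  3.80754883e-04]
 [ 8.32134475e-04  2.59354098e-01 -9.65781942e-01 -1.63360797e-01]
 [ 0.00000000e+00  0.00000000e+00  0.00000000e+00  1.00000000e+00]]
```

Everything agrees with the given sizes: pivot offset, 66 mm from edge to bar, 130 mm half rod. The yaw is about −18.2°, the lever about 0.56 rad, and the push about 68 mm. I'll approach a point above the rod at x≈100.

{"api": "move_arm", "payload": {
  "plan": "-30 -23 0 0 0 -0.09 1; -60 -46 0 0 0 -0.09 1; -90 -69 0 0 0 -0.09 1; -120 -92 0 0 0 -0.09 1; -150 -115 0 0 0 -0.09 1",
  "newtons": 15
}}

```text
clock: 0.72
tool_pos: [0.3618, 0.4519, 0.2227]
ee_rot: [0.16, 0.987, 0.0, 0.0]
contact_force: [0.8, -0.1, -0.2]
grip_width: 0.998
grip_force: 0.0
```

```bash
cat > go.py <<'E'
from h import *
import sys
# stand-aligned frame at bar's START: origin crossbar, yaw
yaw=np.radians(-18.2);X=np.array([np.cos(yaw),np.sin(yaw),0]);Y=np.array([-X[1],X[0],0])
CB=np.array([.58706,.08961,.072])-.13*X
def st():
    s=r.observe();M=R.from_quat(s['ee_rot']).as_matrix();p=s['tool_pos'];d=p-CB
    print('t',round(s['clock'],2),'stand xy',(d@X*1e3).round(1),(d@Y*1e3).round(1),'z',(p[2]*1e3).round(1),
     'F xyz',(s['contact_force']@X).round(1),(s['contact_force']@Y).round(1),s['contact_force'][2].round(1),'w',round(s['grip_width'],3),'g',round(s['grip_force'],1),
     'toolyaw err',np.degrees(np.arctan2(M[1,1],M[0,1])-yaw-np.pi/2).round(2)); return s,M
if __name__=='__main__':
    s,M=st()
    if len(sys.argv)>1:
        x,y,z=map(float,sys.argv[1:4]); T=CB+(x*X+y*Y)/1e3; T[2]=z/1e3
        print('shift tool mm',(M.T@(T-s['tool_pos'])*1e3).round(1))
E
python3 go.py 100 0 180
```

```text
t 0.72 stand xy -197.2 273.8 z 222.7 F xyz 0.8 0.1 -0.2 w 0.998 g 0.0 toolyaw err -0.17
shift tool mm [-298.  -272.9   42.7]
```

{"api": "move_arm", "payload": {
  "plan": "-30 -27 0 0 0 0 1; -60 -55 0 0 0 0 1; -90 -82 0 0 0 0 1; -120 -110 0 0 0 0 1; -150 -137 0 0 0 0 1"
}}

```text
clock: 1.13
tool_pos: [0.4609, 0.2742, 0.2229]
ee_rot: [0.16, 0.987, 0.0, 0.0]
contact_force: [0.5, 0.2, 0.2]
grip_width: 0.998
grip_force: 0.0
```

{"api": "move_arm", "payload": {
  "plan": "-30 -27 0 0 0 0 1; -60 -55 10 0 0 0 1; -90 -82 20 0 0 0 1; -120 -110 30 0 0 0 1; -145 -135 42 0 0 0 1"
}}

```text
clock: 1.55
tool_pos: [0.5567, 0.1, 0.1809]
ee_rot: [0.16, 0.987, 0.0, 0.001]
contact_force: [1.1, -0.1, 1.1]
grip_width: 1.0
grip_force: 0.0
```

```bash
python3 go.py 100 0 180; python3 - <<'E'
from h import *
c=cam('wrist');save(c,'w1.png')
E
```

```text
t 1.55 stand xy 97.9 0.4 z 180.9 F xyz 1.1 0.3 1.1 w 1.0 g 0.0 toolyaw err -0.23
shift tool mm [-2.1 -0.4  0.9]
```

View pics/w1.png

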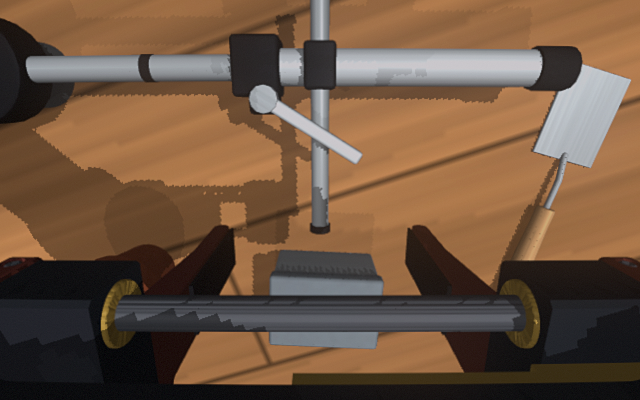

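The wrist view shows the rod centred between the fingers with its end at (320,230), the collar's front edge at x≈231, the band at (146,68), the pivot at (263,98) and the lever tip at (358,158).

```bash
python3 - <<'E'
from go import *
c=cam('wrist')
for n,uv,z in [('rodend',(320,231),.072),('rod up',(319.5,110),.079),('band',(146,56),.070),('edge',(231,52),.078),('piv',(263,98),.093),('tip',(358,157),.093)]:
    d=onz(c,uv,z)-CB; print(n,(d@X*1e3).round(1),(d@Y*1e3).round(1))
E
```

```text
rodend 136.5 -8.3
rod up 37.4 -7.3
band -3.9 -137.0
edge -4.4 -70.7
piv 28.3 -46.8
tip 70.8 20.5
```

{"api": "move_arm", "payload": {
  "plan": "-2 0 30 0 0 0 1; -2 0 60 0 0 0 1; -2 0 90 0 0 0 1; -2 0 120 0 0 0 1; -2 0 127 0 0 0 1"
}}

```text
clock: 2.07
tool_pos: [0.5541, 0.102, 0.0497]
ee_rot: [0.159, 0.987, -0.001, -0.003]
contact_force: [-0.9, 0.4, 0.2]
grip_width: 1.002
grip_force: 0.0
```

```bash
python3 go.py
```

```text
t 2.07 stand xy 94.8 1.5 z 49.7 F xyz -1.0 0.1 0.2 w 1.002 g 0.0 toolyaw err -0.12
```

{"api": "move_arm", "payload": {
  "plan": "0 0 0 0 0 0 0.4; 0 0 0 0 0 0 0.2; 0 0 0 0 0 0 0.1; 0 0 0 0 0 0 0; 0 0 0 0 0 0 0",
  "newtons": 15
}}

```text
clock: 2.48
tool_pos: [0.5583, 0.1021, 0.0552]
ee_rot: [0.16, 0.987, 0.001, 0.001]
contact_force: [-0.0, 0.4, -0.1]
grip_width: 0.66
grip_force: 0.0
```

{"api": "move_arm", "payload": {
  "plan": "0 0 0 0 0 0 0; 0 0 0 0 0 0 0; 0 0 0 0 0 0 0; 0 0 0 0 0 0 0; 0 0 0 0 0 0 0"
}}

```text
clock: 2.9
tool_pos: [0.5572, 0.1017, 0.0537]
ee_rot: [0.16, 0.987, 0.0, -0.0]
contact_force: [-0.4, 0.1, -0.4]
grip_width: 0.278
grip_force: 0.0
```

```bash
python3 go.py
```

```text
t 2.9 stand xy 97.8 2.2 z 53.7 F xyz -0.4 -0.1 -0.4 w 0.278 g 0.0 toolyaw err -0.18
```

{"api": "move_arm", "payload": {
  "plan": "0 0 0 0 0 0 0; 0 0 0 0 0 0 0; 0 0 0 0 0 0 0; 0 0 0 0 0 0 0; 0 0 0 0 0 0 0"
}}

```text
clock: 3.32
tool_pos: [0.5566, 0.0999, 0.0535]
ee_rot: [0.16, 0.987, -0.001, -0.001]
contact_force: [-1.0, -5.3, 2.7]
grip_width: 0.155
grip_force: 15.0
```

```bash
python3 go.py
```

```text
t 3.32 stand xy 97.8 0.2 z 53.5 F xyz 0.7 -5.4 2.7 w 0.155 g 15.0 toolyaw err -0.26
```

Gripped at 13.6 mm, the rod's thickness. I'll push most of the way in at a moderate speed.

{"api": "move_arm", "payload": {
  "plan": "0 -6 0 0 0 0 0; 0 -12 0 0 0 0 0; 0 -18 0 0 0 0 0; 0 -24 0 0 0 0 0; 0 -30 0 0 0 0 0",
  "newtons": 20
}}

```text
clock: 3.73
tool_pos: [0.548, 0.074, 0.0536]
ee_rot: [0.159, 0.987, 0.001, 0.0]
contact_force: [1.7, 4.5, -4.8]
grip_width: 0.153
grip_force: 20.0
```

{"api": "move_arm", "payload": {
  "plan": "0 -6 0 0 0 0 0; 0 -12 0 0 0 0 0; 0 -18 0 0 0 0 0; 0 -24 0 0 0 0 0; 0 -30 0 0 0 0 0"
}}

```text
clock: 4.15
tool_pos: [0.5387, 0.046, 0.0536]
ee_rot: [0.159, 0.987, 0.001, 0.0]
contact_force: [3.1, 6.2, -4.9]
grip_width: 0.156
grip_force: 20.0
```

{"api": "move_arm", "payload": {
  "plan": "0 -1 0 0 0 0 0; 0 -1 0 0 0 0 0; 0 -1 0 0 0 0 0; 0 -1 0 0 0 0 0; 0 -1 0 0 0 0 0"
}}

```text
clock: 4.57
tool_pos: [0.5383, 0.0448, 0.0536]
ee_rot: [0.159, 0.987, 0.001, 0.0]
contact_force: [2.5, 5.5, -4.4]
grip_width: 0.15
grip_force: 20.0
```

```bash
python3 go.py; python3 - <<'E'
from h import *
w=cam('wrist')['pixels'];c=cam('side');t=cam('top')['pixels']
a=cv2.resize(c['pixels'][220:350,240:370],(400,400),interpolation=cv2.INTER_CUBIC)
b=cv2.resize(t[200:300,340:440],(400,400),interpolation=cv2.INTER_CUBIC)
o=np.vstack([np.hstack([a,b]),cv2.resize(w[:160,:],(800,200))])
cv2.imwrite('pics/m1.png',o[:,:,::-1])
E
```

```text
t 4.57 stand xy 97.6 -57.8 z 53.6 F xyz 0.6 6.0 -4.4 w 0.15 g 20.0 toolyaw err -0.14
```

View pics/m1.png

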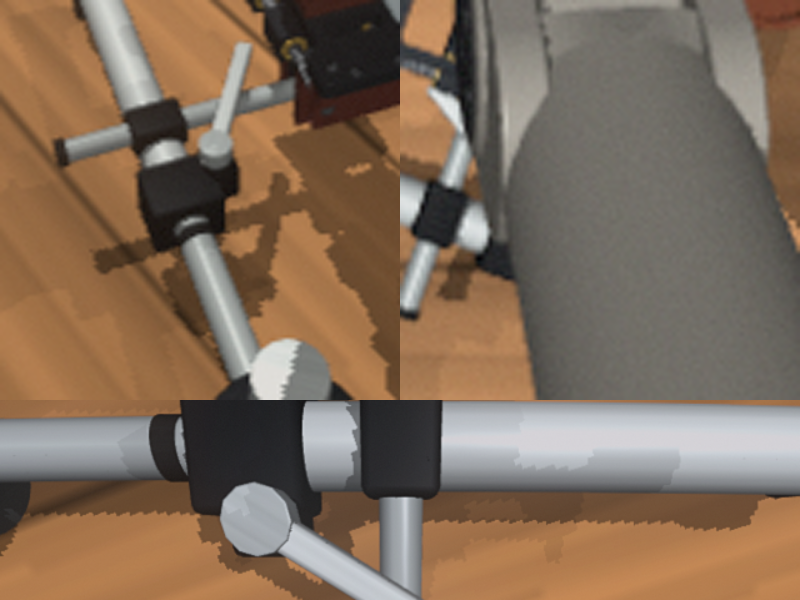

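The side crop shows the band just ahead of the collar, with a thin steel gap. In the wrist strip the band spans x≈150–187 and the collar edge is at x≈188. I'll compute the remaining distance.

```bash
python3 - <<'E'
from go import *
c=cam('wrist'); g=c['pixels'].astype(int).max(2)
for v in (15,25,35,45,52,56,60,66,75,85): print(v,g[v,112:160:2])
for n,uv,P in [('band',0,None)]:
    pass
# predicted pixels of collar top front edge (z 78) & band at y offsets, from tool-known bar
yb=-.0578
for e in (0,-.003,-.006):
    f=lambda x,y,z: proj(c,CB*[1,1,0]+x*X+y*Y+[0,0,z])[0].round(1)
    print(e,'collar edge +x corner',f(.022,yb+e-.066,.078),f(0.0,yb+e-.066,.078),'rod',f(.05,yb+e,.079),'piv',f(.024,yb+e-.04,.093))
E
```

```text
15 [133 133 133 134 137  44  42  42  43  42  43  41  41  41  36  89 127  32
  35  41  37  35  36  36]
25 [162 162 162 178  38  42  42  44  43  43  41  41  41  38 137 163 175  97
  29  38  39  36  38  36]
35 [169 168 169 170  45  46  45  43  44  44  44  42  44  36 141 167 165 170
  42  35  38  37  37  37]
45 [146 147 146 147 149  60  39  41  40  43  42  38  39  42  37  93 150 143
  63  34  36  36  37  39]
52 [125 125 126 127 124 126  96  35  40  39  39  38  39  39  39  35  42 129
 128  32  36  38  40  39]
56 [107 106 106 106 106 106 106  89  35  37  36  36  35  35  36  35  34  39
 110  39  36  37  37  38]
60 [82 82 82 82 81 81 82 81 83 40 35 34 34 33 35 33 34 34 31 50 36 38 39 38]
66 [ 90  94  97 100 104 104 104 105 103 105 105 106 105 106 105 105 105 106
 106 101  34  38  41  38]
75 [103 103 102 104 102 102 104 103 104 104 104 104 104 104 105 105 106 105
 107 109  50  40  43  43]
85 [106 106 105 106 107 107 107 107 107 107 107 107 108 107 105 108 108 107
 108 108 106  52  39  41]
0 collar edge +x corner [150.2  89.1] [143.1  28.2] rod [319.3 159.8] piv [204.3  92.9]
-0.003 collar edge +x corner [142.6  89.2] [135.2  28.3] rod [311.9 159.9] piv [195.7  92.9]
-0.006 collar edge +x corner [135.1  89.2] [127.3  28.4] rod [304.5 159.9] piv [187.2  93. ]
```

Remaining: about 10–11 mm from the wrist view and 9.5–11 mm from the top view.

{"api": "move_arm", "payload": {
  "plan": "0 -2 0 0 0 0 0; 0 -4 0 0 0 0 0; 0 -6 0 0 0 0 0; 0 -8 0 0 0 0 0; 0 -10 0 0 0 0 0"
}}

```text
clock: 5.18
tool_pos: [0.5353, 0.0358, 0.0536]
ee_rot: [0.159, 0.987, 0.001, 0.0]
contact_force: [3.1, 6.4, -5.7]
grip_width: 0.149
grip_force: 20.0
```

{"api": "move_arm", "payload": {
  "plan": "0 0 0 0 0 0 0; 0 0 0 0 0 0 0; 0 0 0 0 0 0 0; 0 0 0 0 0 0 0; 0 0 0 0 0 0 0"
}}

```text
clock: 5.6
tool_pos: [0.5352, 0.0354, 0.0536]
ee_rot: [0.159, 0.987, 0.001, 0.0]
contact_force: [4.3, 5.0, -4.8]
grip_width: 0.151
grip_force: 20.0
```

```bash
python3 go.py; python3 - <<'E'
from go import *
c=cam('wrist');w=c['pixels'];g=w.astype(int).max(2)
for v in (25,35,45,52,56,60): print(v,g[v,90:160:2])
s=cam('side')['pixels']
a=cv2.resize(s[240:330,260:350],(500,500),interpolation=cv2.INTER_CUBIC)
b=cv2.resize(w[:160,60:220],(500,500),interpolation=cv2.INTER_CUBIC)[:, :300]
cv2.imwrite('pics/m2.png',np.hstack([a,b])[:,:,::-1])
E
```

```text
t 5.6 stand xy 97.6 -67.7 z 53.6 F xyz 2.5 6.1 -4.8 w 0.151 g 20.0 toolyaw err -0.13
25 [171 170 171 171 170 172 171 166 162 162 168 171 171 172 163 161 163 161
 168 171 168 162 163 162 164 162 171  76  34  36  39  38  37  39  38]
35 [184 183 182 184 177 170 169 170 170 169 170 169 170 169 169 169 169 169
 168 168 168 166 167 166 167 166 171 106  40  35  38  41  39  40  39]
45 [161 162 163 163 157 148 148 146 147 148 149 149 147 147 148 147 148 147
 147 147 147 148 147 148 147 147 148 151  86  33  34  37  41  40  37]
52 [143 142 142 143 142 129 125 127 127 127 127 126 126 127 126 124 126 126
 126 124 126 124 123 123 125 126 125 126 127  89  32  38  41  40  38]
56 [122 123 121 122 122 123 122 109 108 108 109 107 107 108 106 107 106 105
 106 107 106 105 105 105 106 104 104 104 105 107  40  37  38  40  38]
60 [96 96 96 95 95 96 96 93 83 82 83 85 83 82 84 82 83 83 83 81 81 81 79 80
 81 80 80 81 80 81 47 36 39 40 39]
```

View pics/m2.png

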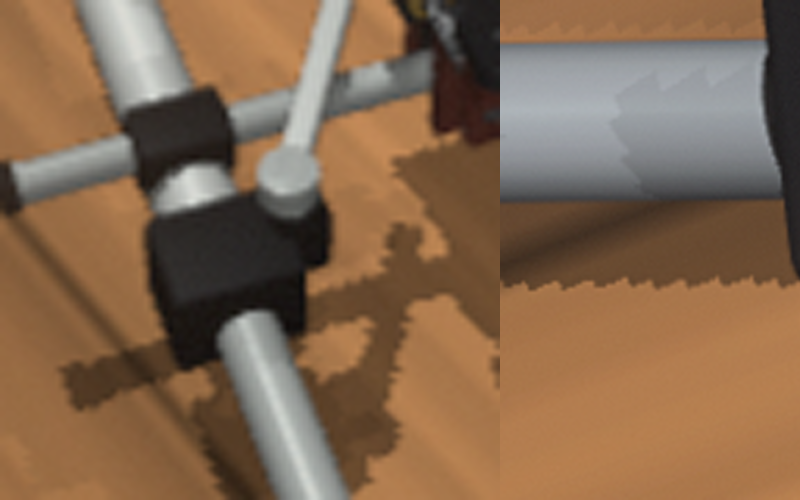

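Neither crop shows the band: steel begins right at the collar face, at side crop (245,318). The leg is at or past the band's front half. I'll compare the fixed side camera's brightness profile along the tube with the first picture.

```bash
python3 - <<'E'
from go import *
c=cam('side'); A=cv2.cvtColor(cv2.imread('pics/side0.png'),cv2.COLOR_BGR2GRAY).astype(float);B=cv2.cvtColor(c['pixels'],cv2.COLOR_RGB2GRAY).astype(float)
ys=np.arange(-150,-110,1.5)
for z,x in((.070,0),(.067,-.007),(.067,.007)):
  P=np.array([CB*[1,1,0]+x*X+y/1e3*Y+[0,0,z] for y in ys]);q=proj(c,P).astype(np.float32)
  s=lambda I:cv2.remap(I.astype(np.float32),q[:,0].copy(),q[:,1].copy(),cv2.INTER_LINEAR).ravel().round().astype(int)
  a,b=s(A),s(B)
  print(z,x);[print(y,*map(lambda v:round(float(v),1),uv),i,j) for y,uv,i,j in zip(ys,q,a,b)]
E
```

```text
0.07 0
-150.0 307.0 301.4 157 156
-148.5 306.8 300.7 158 157
-147.0 306.5 300.0 158 157
-145.5 306.2 299.3 158 156
-144.0 305.9 298.6 158 156
-142.5 305.6 297.8 157 157
-141.0 305.3 297.1 157 156
-139.5 305.0 296.4 149 148
-138.0 304.7 295.7 109 108
-136.5 304.4 295.0 35 33
-135.0 304.2 294.3 36 28
-133.5 303.9 293.6 37 23
-132.0 303.6 292.9 43 22
-130.5 303.3 292.2 78 24
-129.0 303.0 291.5 124 29
-127.5 302.8 290.8 157 36
-126.0 302.5 290.1 158 41
-124.5 302.2 289.4 158 42
-123.0 301.9 288.8 157 42
-121.5 301.6 288.1 157 41
-120.0 301.4 287.4 157 42
-118.5 301.1 286.7 157 41
-117.0 300.8 286.0 157 40
-115.5 300.6 285.4 157 41
-114.0 300.3 284.7 157 41
-112.5 300.0 284.0 158 41
-111.0 299.7 283.4 158 41
0.067 -0.007
-150.0 303.1 303.7 143 153
-148.5 302.8 303.0 142 154
-147.0 302.5 302.2 142 153
-145.5 302.3 301.5 143 153
-144.0 302.0 300.8 143 154
-142.5 301.7 300.1 143 154
-141.0 301.4 299.4 142 152
-139.5 301.1 298.7 136 144
-138.0 300.9 297.9 114 120
-136.5 300.6 297.2 64 67
-135.0 300.3 296.5 38 35
-133.5 300.0 295.8 32 25
-132.0 299.7 295.1 34 24
-130.5 299.5 294.4 49 23
-129.0
[... 322 characters left out ...]
5 142 44
0.067 0.007
-150.0 311.0 301.2 104 82
-148.5 310.7 300.5 109 83
-147.0 310.4 299.8 110 81
-145.5 310.1 299.1 107 75
-144.0 309.8 298.4 107 74
-142.5 309.5 297.7 96 72
-141.0 309.2 297.0 80 67
-139.5 308.9 296.2 72 61
-138.0 308.6 295.5 62 48
-136.5 308.3 294.8 42 28
-135.0 308.1 294.1 36 23
-133.5 307.8 293.5 38 19
-132.0 307.5 292.8 43 18
-130.5 307.2 292.1 54 18
-129.0 306.9 291.4 74 21
-127.5 306.6 290.7 92 26
-126.0 306.3 290.0 95 32
-124.5 306.1 289.3 91 38
-123.0 305.8 288.6 93 41
-121.5 305.5 288.0 96 39
-120.0 305.2 287.3 94 40
-118.5 304.9 286.6 94 40
-117.0 304.7 285.9 97 41
-115.5 304.4 285.3 96 40
-114.0 304.1 284.6 94 39
-112.5 303.8 283.9 95 40
-111.0 303.6 283.3 99 40
```

The band's front edge is still visible and unchanged (steel to black at y≈−138), so the band spans −138 to −130 with its centre at −134. The collar's top edge transition, at about pixel (303,291), gives the collar position at z = 78 mm.

```bash
python3 - <<'E'
from go import *
c=cam('side');B=cv2.cvtColor(c['pixels'],cv2.COLOR_RGB2GRAY).astype(np.float32)
ys=np.arange(-150,-115,1.)
for x in(-.016,-.012,0,.005,.010,.015):
  P=np.array([CB*[1,1,0]+x*X+y/1e3*Y+[0,0,.078] for y in ys]);q=proj(c,P).astype(np.float32)
  b=cv2.remap(B,q[:,0].copy(),q[:,1].copy(),cv2.INTER_LINEAR).ravel().round().astype(int)
  print(x,dict(zip(ys.astype(int).tolist()[8:30],b.tolist()[8:30])))
E
```

```text
-0.016 {-142: 23, -141: 21, -140: 20, -139: 22, -138: 23, -137: 24, -136: 26, -135: 28, -134: 31, -133: 37, -132: 42, -131: 45, -130: 48, -129: 47, -128: 47, -127: 46, -126: 46, -125: 46, -124: 46, -123: 46, -122: 45, -121: 45}
-0.012 {-142: 23, -141: 23, -140: 24, -139: 24, -138: 25, -137: 24, -136: 24, -135: 28, -134: 32, -133: 38, -132: 43, -131: 45, -130: 44, -129: 45, -128: 46, -127: 46, -126: 45, -125: 44, -124: 44, -123: 44, -122: 44, -121: 44}
0 {-142: 34, -141: 27, -140: 23, -139: 21, -138: 20, -137: 21, -136: 22, -135: 26, -134: 31, -133: 36, -132: 40, -131: 42, -130: 43, -129: 42, -128: 41, -127: 41, -126: 41, -125: 41, -124: 40, -123: 40, -122: 40, -121: 40}
0.005 {-142: 22, -141: 22, -140: 22, -139: 22, -138: 22, -137: 23, -136: 24, -135: 27, -134: 31, -133: 34, -132: 37, -131: 39, -130: 40, -129: 40, -128: 41, -127: 41, -126: 40, -125: 39, -124: 39, -123: 38, -122: 38, -121: 38}
0.01 {-142: 21, -141: 21, -140: 22, -139: 21, -138: 21, -137: 22, -136: 24, -135: 27, -134: 31, -133: 35, -132: 36, -131: 37, -130: 38, -129: 38, -128: 37, -127: 37, -126: 37, -125: 36, -124: 37, -123: 37, -122: 37, -121: 38}
0.015 {-142: 19, -141: 20, -140: 20, -139: 20, -138: 20, -137: 21, -136: 23, -135: 25, -134: 28, -133: 32, -132: 34, -131: 36, -130: 37, -129: 36, -128: 35, -127: 34, -126: 34, -125: 35, -124: 36, -123: 35, -122: 34, -121: 33}
```

Collar edge ≈ −134, band centre ≈ −134: on the mark. Next I'll slide along the rod towards the leg with a lighter grip.

{"api": "move_arm", "payload": {
  "plan": "0 0 0 0 0 0 0; 2 0 0 0 0 0 0; 5 0 0 0 0 0 0; 8 0 0 0 0 0 0; 11 0 0 0 0 0 0",
  "newtons": 12
}}

```text
clock: 6.22
tool_pos: [0.5307, 0.0377, 0.0551]
ee_rot: [0.16, 0.987, 0.001, 0.006]
contact_force: [14.9, 0.1, -7.0]
grip_width: 0.154
grip_force: 12.0
```

```bash
python3 go.py
```

```text
t 6.22 stand xy 92.7 -66.9 z 55.1 F xyz 14.1 4.8 -7.0 w 0.154 g 12.0 toolyaw err -0.21
```

{"api": "move_arm", "payload": {
  "plan": "2 0 0 0 0 0 0; 4 0 0 0 0 0 0; 7 0 0 0 0 0 0; 10 0 0 0 0 0 0; 12 0 0 0 0 0 0",
  "newtons": 6
}}

```text
clock: 6.63
tool_pos: [0.518, 0.0422, 0.0555]
ee_rot: [0.16, 0.987, 0.001, 0.005]
contact_force: [9.5, 2.3, -0.3]
grip_width: 0.153
grip_force: 6.0
```

```bash
python3 go.py
```

```text
t 6.63 stand xy 79.2 -66.6 z 55.5 F xyz 8.4 5.1 -0.3 w 0.153 g 6.0 toolyaw err -0.19
```

{"api": "move_arm", "payload": {
  "plan": "3 -0.5 0 0 0 0 0; 6 -1 0 0 0 0 0; 9 -1 0 0 0 0 0; 12 -1 0 0 0 0 0; 14 -1 0 0 0 0 0"
}}

```text
clock: 7.05
tool_pos: [0.5057, 0.0457, 0.0559]
ee_rot: [0.16, 0.987, 0.002, 0.006]
contact_force: [11.4, 2.4, -1.0]
grip_width: 0.158
grip_force: 6.8
```

```bash
python3 go.py
```

```text
t 7.05 stand xy 66.4 -67.1 z 55.9 F xyz 10.1 5.8 -1.0 w 0.158 g 6.8 toolyaw err -0.2
```

{"api": "move_arm", "payload": {
  "plan": "3 0 0 0 0 0 0; 6 0 0 0 0 0 0; 9 -0.5 0 0 0 0 0; 12 -0.5 0 0 0 0 0; 14 -0.5 0 0 0 0 0"
}}

```text
clock: 7.47
tool_pos: [0.4923, 0.0498, 0.0559]
ee_rot: [0.16, 0.987, 0.002, 0.006]
contact_force: [11.3, 2.2, -0.5]
grip_width: 0.158
grip_force: 6.6
```

```bash
python3 go.py
```

```text
t 7.47 stand xy 52.4 -67.4 z 55.9 F xyz 10.1 5.6 -0.5 w 0.158 g 6.6 toolyaw err -0.2
```

Now near the end of the slide, I'll take smaller steps and watch for the closing stop.

{"api": "move_arm", "payload": {
  "plan": "2 0 0 0 0 0 0; 4 0 0 0 0 0 0; 6 0 0 0 0 0 0; 8 0 0 0 0 0 0; 10 0 0 0 0 0 0"
}}

```text
clock: 7.88
tool_pos: [0.4828, 0.053, 0.0558]
ee_rot: [0.16, 0.987, 0.002, 0.006]
contact_force: [11.7, 3.2, -0.0]
grip_width: 0.158
grip_force: 6.4
```

```bash
python3 go.py; python3 - <<'E'
from go import *
c=cam('side')['pixels'];w=cam('wrist')['pixels']
a=cv2.resize(c[225:315,250:340],(400,400),interpolation=cv2.INTER_CUBIC)
b=cv2.resize(w[:200,120:320],(400,400),interpolation=cv2.INTER_CUBIC)
cv2.imwrite('pics/m3.png',np.hstack([a,b])[:,:,::-1])
E
```

```text
t 7.88 stand xy 42.4 -67.4 z 55.8 F xyz 10.1 6.7 -0.0 w 0.158 g 6.4 toolyaw err -0.21
```

View pics/m3.png

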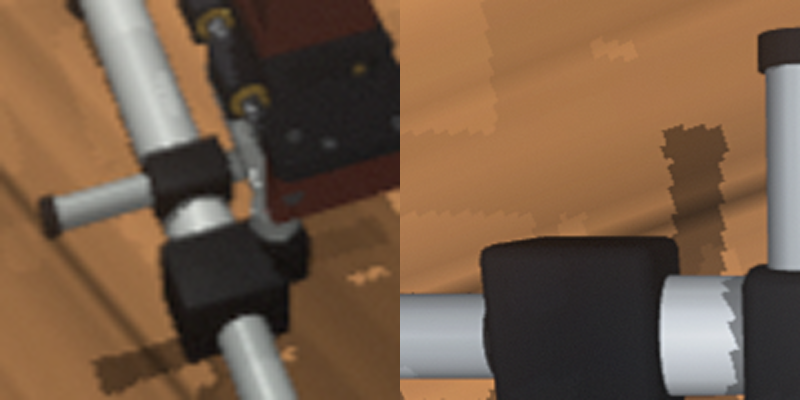

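The side crop shows the lever at (255,180), nearly parallel to the leg, and the collar is still at the band. I'll keep going until the force rises at the stop.

{"api": "move_arm", "payload": {
  "plan": "1 0 0 0 0 0 0; 2 0 0 0 0 0 0; 3 0 0 0 0 0 0; 4 0 0 0 0 0 0; 4 0 0 0 0 0 0"
}}

```text
clock: 8.4
tool_pos: [0.4815, 0.0535, 0.056]
ee_rot: [0.16, 0.987, 0.002, 0.008]
contact_force: [18.8, -0.1, -8.5]
grip_width: 0.161
grip_force: 14.0
```

```bash
python3 go.py
```

```text
t 8.4 stand xy 41.0 -67.3 z 56.0 F xyz 17.9 5.8 -8.5 w 0.161 g 14.0 toolyaw err -0.22
```

Force is rising: that's the stop. One small extra push, then I'll check the lever's direction and the collar.

{"api": "move_arm", "payload": {
  "plan": "1 0 0 0 0 0 0; 2 0 0 0 0 0 0; 3 0 0 0 0 0 0; 3 0 0 0 0 0 0; 3 0 0 0 0 0 0"
}}

```text
clock: 8.82
tool_pos: [0.4816, 0.0537, 0.0562]
ee_rot: [0.16, 0.987, 0.002, 0.011]
contact_force: [26.4, -3.5, -17.3]
grip_width: 0.153
grip_force: 19.1
```

```bash
python3 go.py; python3 - <<'E'
from go import *
c=cam('side');s=c['pixels']
a=cv2.resize(s[225:315,250:340],(600,600),interpolation=cv2.INTER_CUBIC)
cv2.imwrite('pics/m4.png',a[:,:,::-1])
f=lambda x,y,z: ((proj(c,CB*[1,1,0]+x*X+y*Y+[0,0,z])[0]-[250,225])*600/90).round(0)
b=-.0675
for th in (0,.08,.16): print(th,[f(.024+np.sin(th)*l+k*.005,b-.04+np.cos(th)*l,.093) for l in(.012,.03) for k in (-1,1)])
B=cv2.cvtColor(s,cv2.COLOR_RGB2GRAY).astype(np.float32);ys=np.arange(-142,-124,1.)
for x in(-.012,0,.01):
  q=proj(c,np.array([CB*[1,1,0]+x*X+y/1e3*Y+[0,0,.078] for y in ys])).astype(np.float32)
  print(x,dict(zip(ys.astype(int).tolist(),cv2.remap(B,q[:,0].copy(),q[:,1].copy(),1).ravel().round().astype(int).tolist())))
E
```

```text
t 8.82 stand xy 41.0 -67.0 z 56.2 F xyz 26.2 4.9 -17.3 w 0.153 g 19.1 toolyaw err -0.26
0 [array([380., 270.]), array([416., 259.]), array([358., 220.]), array([393., 210.])]
0.08 [array([383., 269.]), array([419., 258.]), array([366., 217.]), array([402., 208.])]
0.16 [array([387., 268.]), array([423., 258.]), array([375., 216.]), array([410., 206.])]
-0.012 {-142: 22, -141: 22, -140: 22, -139: 21, -138: 20, -137: 20, -136: 20, -135: 24, -134: 28, -133: 33, -132: 38, -131: 41, -130: 43, -129: 44, -128: 43, -127: 42, -126: 43, -125: 43}
0 {-142: 33, -141: 26, -140: 23, -139: 21, -138: 19, -137: 19, -136: 20, -135: 24, -134: 28, -133: 33, -132: 37, -131: 39, -130: 40, -129: 40, -128: 40, -127: 39, -126: 38, -125: 38}
0.01 {-142: 18, -141: 19, -140: 20, -139: 20, -138: 19, -137: 19, -136: 22, -135: 25, -134: 29, -133: 33, -132: 36, -131: 39, -130: 37, -129: 37, -128: 37, -127: 38, -126: 37, -125: 36}
```

View pics/m4.png

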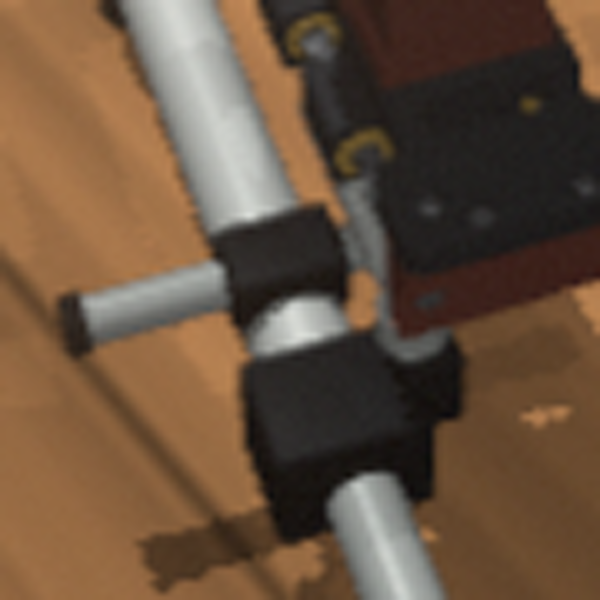

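Force rose with no motion, so this looks like the stop. The collar edge is still at ≈ −133.7. I'll measure the lever's visible left edge, from (382,300) to (340,185) in the crop, against x = 19 mm for fully closed.

```bash
python3 - <<'E'
from go import *
c=cam('side');hsv=cv2.cvtColor(c['pixels'],cv2.COLOR_RGB2HSV)
for v in range(252,272):
    row=hsv[v,296:315]; print(v,''.join('%4d/%-3d'%(p[1],p[2]) for p in row))
for uv in [(340,185),(350,215),(360,245),(372,275),(380,298)]:
    p=(uv[0]*.15+250-.425,uv[1]*.15+225-.425)
    for z in(.083,.093):
        d=onz(c,p,z)-CB; print(uv,z,(d@X*1e3).round(1),(d@Y*1e3+67.5).round(1))
E
```

```text
252  141/175 141/175 138/168 129/128  75/75   12/63    9/88    5/99    3/95    3/74   17/46   29/35   34/37   14/36   15/33   29/35   28/36   29/35   30/34 
253  137/180 139/176 141/174 127/143  64/95    8/93    7/107  12/109   5/93    4/71   15/51   36/35   28/36   42/36   29/35   36/35   35/36   31/33   29/35 
254  138/177 140/178 140/177 138/170 103/124   8/97    7/115   9/113   9/88    4/69   15/51   38/34   30/34   34/37   35/36   28/36   23/33   21/37   17/44 
255  132/122 128/112 130/114 140/157 123/145  57/99   10/105   9/113   7/104  10/79   22/46   38/34   36/35   36/35   31/33   23/34   19/41   16/48   10/53 
256   94/57   78/52   88/52  138/144 139/169 101/126   5/98    7/117   9/115   6/87   16/48   54/33   23/33   15/34   29/35   29/35   31/41    4/58    3/74 
257   36/42   44/41   40/38  129/95  138/157 121/147  50/102   7/103   9/110   7/105   7/72   38/34   41/31   36/35   34/38   23/34   23/34   25/41    5/48 
258   37/41   37/41   47/38   91/45  122/107 101/116  52/89    8/95    9/110   7/109   6/85   11/47   58/31   31/33   30/34   30/34   29/35   15/35   16/32 
2
[... 1612 characters left out ...]
   73/28  135/100 142/151 143/164 143/164  86/136  23/99   49/68  141/56  136/58  141/58  116/57   61/54   35/51 
270    6/170   6/159   7/151   9/115  11/69   96/74  142/133 141/163 141/166 140/151  68/120  16/98   47/71  143/57  138/61  127/56   69/52   15/50   10/49 
271    6/184   6/174   6/165   7/145   9/110  71/101 133/148 143/168 138/166 139/163  82/128  13/95   53/72  134/57  138/61  136/58  116/57   92/58  102/55 
(340, 185) 0.083 20.5 12.6
(340, 185) 0.093 17.9 4.3
(350, 215) 0.083 19.6 1.5
(350, 215) 0.093 17.1 -6.6
(360, 245) 0.083 18.9 -9.4
(360, 245) 0.093 16.4 -17.3
(372, 275) 0.083 18.6 -20.2
(372, 275) 0.093 16.1 -27.9
(380, 298) 0.083 18.1 -28.2
(380, 298) 0.093 15.6 -35.7
```

```bash
python3 - <<'E'
from go import *
c=cam('side');S=cv2.cvtColor(c['pixels'],cv2.COLOR_RGB2HSV)[:,:,1].astype(float)
Q=[]
for v in (253,254,255,256,257,265,266,267,268):
    lo=299 if v<260 else 303
    k=next(u for u in range(lo,312) if S[v,u]>=62>S[v,u+1]); u=k+(S[v,k]-62)/(S[v,k]-S[v,k+1])
    d=onz(c,(u,v),.083)-CB; Q.append((d@X*1e3,d@Y*1e3+67.5))
Q=np.array(Q);print(Q.round(1).tolist(),np.polyfit(Q[:,1],Q[:,0],1))
# reference: leg tube left/right edges direction in same picture (z=.06 silhouettes)
E
```

```text
[[19.1, 11.4], [19.0, 8.9], [18.9, 6.3], [19.2, 3.7], [19.2, 1.2], [18.2, -18.1], [19.2, -20.8], [19.7, -23.4], [20.5, -26.1]] [-1.71691430e-02  1.90975722e+01]
```

The lever's edge sits at x = 19.1 mm with slope −0.02, so it is closed (19 mm expected). I'll ease the side push a little, firm the grip and settle.

{"api": "move_arm", "payload": {
  "plan": "-1 -0.3 0 0 0 0 0; -2 -0.5 0 0 0 0 0; -3 -0.5 0 0 0 0 0; -3 -0.5 0 0 0 0 0; -3 -0.5 0 0 0 0 0",
  "newtons": 12
}}

```text
clock: 9.38
tool_pos: [0.4814, 0.0533, 0.0561]
ee_rot: [0.16, 0.987, 0.002, 0.008]
contact_force: [17.6, 0.5, -5.4]
grip_width: 0.157
grip_force: 20.0
```

{"api": "move_arm", "payload": {
  "plan": "0 0 0 0 0 0 0; 0 0 0 0 0 0 0; 0 0 0 0 0 0 0; 0 0 0 0 0 0 0; 0 0 0 0 0 0 0"
}}

```text
clock: 9.8
tool_pos: [0.4814, 0.0533, 0.0561]
ee_rot: [0.16, 0.987, 0.002, 0.008]
contact_force: [18.2, 0.2, -6.4]
grip_width: 0.153
grip_force: 20.0
```

```bash
python3 - <<'E'
from go import *
s,_=st()
c=cam('side');g=c['pixels'];S=cv2.cvtColor(g,cv2.COLOR_RGB2HSV)[:,:,1].astype(float);Q=[]
for v in (253,254,255,256,257,266,267):
    lo=299 if v<260 else 303
    k=next(u for u in range(lo,312) if S[v,u]>=62>S[v,u+1]); u=k+(S[v,k]-62)/(S[v,k]-S[v,k+1])
    d=onz(c,(u,v),.083)-CB; Q.append((d@X*1e3,d@Y*1e3+67.5))
print(np.array(Q).round(1).tolist())
B=cv2.cvtColor(g,cv2.COLOR_RGB2GRAY).astype(np.float32);ys=np.arange(-140,-128,1.)
q=proj(c,np.array([CB*[1,1,0]+y/1e3*Y+[0,0,.078] for y in ys])).astype(np.float32)
print(dict(zip(ys.astype(int).tolist(),cv2.remap(B,q[:,0].copy(),q[:,1].copy(),1).ravel().round().astype(int).tolist())))
E
```

```text
t 9.8 stand xy 40.9 -67.5 z 56.1 F xyz 17.3 5.9 -6.4 w 0.153 g 20.0 toolyaw err -0.2
[[19.2, 11.3], [18.9, 8.9], [18.9, 6.3], [19.2, 3.7], [19.2, 1.2], [19.1, -20.8], [19.4, -23.3]]
{-140: 20, -139: 21, -138: 22, -137: 21, -136: 22, -135: 25, -134: 28, -133: 33, -132: 37, -131: 39, -130: 41, -129: 41}
```

The lever is closed, the collar is on the band and the hold is steady. Handing in.

```bash
python3 -c "
from h import *
print(r.job_done())"
```

```text
the job is handed in; nothing more can be done
None
```

The job is handed in with no verdict returned: by my last measurements the collar edge is within about 1 mm of the band's middle, the lever is fully closed, and the gripper is still holding the leg by the crossbar.

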